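Tip the carton down onto the yellow field

ROBOT

A 6-joint arm with a two-finger parallel gripper is mounted at the origin on the work surface. World frame = base frame: x ahead of the robot, y to its left, z up, the work surface at z = 0. Lengths are in m, angles in rad, forces in N, time in s.
With the tool pointing down it reaches from about 0.35 to 0.85 m from the base axis. Payload 8.1 kg.
Tool frame: the origin (TCP) lies at the centre of the arm's flange, where the gripper is bolted on; the fingertips stand 186 mm ahead of it and the grasp point (between the pads) lies 167 mm ahead of it (robot.grasp_offset is the distance from the TCP to the grasp point, in m); z points along the fingers, y is the line along which they close (so a half turn about z gives the same grasp; the last joint's range is limited). The gripper opens to 93 mm and grips with 3 to 60 N. Pads are 15 mm wide; open, the fingers measure 128 mm over their backs; the gripper's body (75 mm by 188 mm) begins 65 mm behind the grasp point.
Start: joints at [1.04, 0.13, 1.488, -0, 1.523, -0.085], TCP at [0.259, 0.541, 0.405] pointing down, gripper open.
Joint ranges: [-2.96, 2.96], [-0.89, 2.26], [0.02, 2.5], [-1.34, 4.48], [0, 2.73], [-2.66, 2.66]. Speed limits (rad/s): [2.39, 2.39, 2.79, 3.14, 3.14, 3.14].

INTERFACE

Orientations are given as a rotation vector (axis times angle).
In Python, from plant import robot gives the robot as it stands.
- The arm moves only by the tool drive_tool, never from a script. Its argument "moves" is one flat list of numbers, 7 for each row, row after row: the finger opening in mm, from 0 to 93, then the shift along the tool's x, y, z in mm, then the turn, a rotation vector about the tool's x, y, z in degrees. A call has 1 to 8 rows; each row shifts and turns the commanded pose from where the row before left it, along the tool's axes as they then stand; what a row does not reach is not made up. A row lasts 1/10 s, in which the tool goes at most 50 mm and 8.59 degrees, less where a joint would pass 70% of its speed; a pose out of reach is approached as far as the arm can. A call is refused whole if a number of a shift passes 50 or a number of a turn 8.59, either way. A call with a gripper value outside its range is refused whole. The fingers move at their own pace and stop on an object; "grip_force" is the grip in N (left out, the last holds). Time passes only in rows, so rows that do not move let the fingers close. It gives the time, the measured TCP pose, the force, the opening and the grip force at its end, in the units of the state.
- robot.read_state(): the state, without advancing time (a new reading comes with each control period).
- robot.read_camera(name): name is "side" or "top"; returns a dict with "color" (480x640x3 uint8, red, green, blue), "depth" (480x640 float32, m along the optical axis (not along the pixel's ray), 0 where there is no reading), "mtx" (3x3 intrinsics, pixels), "R" (3x3) and "t" (3): a world point X has camera coordinates R X + t. Camera axes: x right, y down, z forward; pixel columns grow to the right and rows downward; lengths in m; the calibration is good to about 2 mm. A picture is of the moment at which its call begins.
- robot.close_job(): hands the job in; it is judged then, once.
The state is a dict: "t": time; "q": joint angles; "dq": joint speeds; "joint_torque": joint torques, N m; "tool_pos": TCP position; "orientation": TCP orientation; "force": force on the tool from outside, world axes, zero at the start; "wrist_torque": the same for the moment, N m; "opening": finger opening in m; "gripper_force": force on a finger pad.
Only numpy, scipy, OpenCV 4.12 (cv2) and the standard library are available. Lean on these libraries where they do the work, as an engineer would, in place of code of your own. Each camera call takes 0.05 s, during which the arm holds its last target. There are 200 camera calls.

TASK

Get the dry-goods carton ready to be slit open: slide it, still standing, across the white board until the leading part of its foot is over the yellow field, then push it over from near its top so that it falls towards the yellow field's far end and comes to lie on its broad side, wholly inside the yellow field. It may only be pushed, never lifted or carried, and must not go down anywhere else (not on the red field); leave the cans and the shaker alone.

Things in the scene. Friction and masses are not known exactly. Their poses are not given: they have to be found in the camera images.
- board: white plastic cutting board lying fixed on the steel table, 230 (x) x 720 (y) x 12 mm thick; origin at the centre of its underside, on the table top (z = 0), so its upper face is at z = 0.012; its y axis runs along its length; it is turned up to 0.35 rad
- yellow_field: yellow rectangle, 165 (x) x 250 (y) mm, flush with the board's upper face (nothing to catch on); origin at its centre; axes parallel to the board's. It lies towards one end of the board, left or right
- red_field: red rectangle of the same size towards the other end of the board (the wrong one); origin at its centre
- carton: loose closed brown cardboard carton, 110 (x, wide) x 70 (y, thick) x 190 mm tall, 0.3 to 0.55 kg, white and blue panels and an orange disc on both broad sides; stands between the fields, broad sides facing them (yaw up to 0.15 rad to the board), its foot 15 to 80 mm short of the yellow field. Origin at the centre of its underside, z along its height
- carton_center (a point): centre of the carton, half-way up (95 mm above its underside). Pushed slowly within about 60 mm of the (slick) board it slides upright; pushed above about 140 mm it tips about its leading foot edge without sliding far, and falls by itself once leaned about 0.36 rad
- foot_a (a point): underside of the carton, mid-thickness, at its -x narrow side
- foot_b (a point): underside of the carton, mid-thickness, at its +x narrow side
- head_a (a point): top of the carton, mid-thickness, at its -x narrow side
- head_b (a point): top of the carton, mid-thickness, at its +x narrow side
- can_1: food can with paper label, 74 mm across, 110 mm tall, standing beyond the board's far long edge; origin under its centre; leave alone
- can_2: second such can; leave alone
- shaker: amber spice shaker with green cap, 54 mm across, 100 mm tall, standing beyond the board's far long edge; origin under its centre; leave alone

How it is judged:
By the outcome, as a careful person would: the job done as asked, in the order asked, and still so for the second after the job is handed in, with the robot touching nothing.
It also fails if it takes over 43 s, if anything falls off the work surface, if the arm or the gripper's body presses on something with over 40 N, if the wrist force passes 120 N, or if a joint passes its speed limit or range.

## Working session

There is one attempt and no reset: what is moved stays moved. The work goes in short steps, Python scripts to look and compute and a tool call to move; the robot and the scene stay as the last step left them, time stands still between calls to the robot, and variables do not carry over. Pictures are saved under pics/ and viewed, at most 10 in all, crops included, and the job is handed in when it is done.

Besides the shell and the picture viewer there is one more tool, called after "Call:" by a JSON object that holds its "method" and its "body". drive_tool: Moves the arm, as the interface text tells. Its arguments: {"type":"object","properties":{"moves":{"type":"array","items":{"type":"number"}},"grip_force":{"type":"number"}},"required":["moves"]}

```bash
mkdir -p pics; python3 - <<'E'
from plant import robot
import cv2,numpy as np
for n in("top","side"):
    c=robot.read_camera(n); cv2.imwrite(f"pics/{n}0.png",c["color"][:,:,::-1])
    np.savez(f"{n}0.npz",**c); print(n,c["mtx"].tolist(),(-c["R"].T@c["t"]).round(3),c["R"].round(3).tolist())
s=robot.read_state();print(s)
E
```

```text
top [[440.94662376371286, 0.0, 317.2814515562161], [0.0, 440.94662376371286, 236.21174556762324], [0.0, 0.0, 1.0]] [0.437 0.036 1.028] [[-0.023, -1.0, 0.02], [-0.981, 0.019, -0.193], [0.192, -0.025, -0.981]]
side [[513.3924200929416, 0.0, 319.7043796843995], [0.0, 513.3924200929416, 235.15566962353464], [0.0, 0.0, 1.0]] [ 0.189 -0.718  0.773] [[0.868, -0.496, -0.017], [-0.306, -0.508, -0.805], [0.39, 0.704, -0.593]]
{'t': 0.1, 'q': array([ 1.03959704e+00,  1.31106437e-01,  1.48914559e+00, -4.52211378e-05,
        1.52300843e+00, -8.53797999e-02]), 'dq': array([ 0.00182985, -0.00161881, -0.00281103, -0.00043112,  0.00175606,
       -0.00368075]), 'joint_torque': array([ 5.49087617e-04, -5.61333990e+01, -4.93098092e+01,  7.68760568e-02,
        2.90470873e-02, -5.23310018e-05]), 'tool_pos': array([0.25859369, 0.54119294, 0.40379328]), 'orientation': array([-6.94400623e-01, -3.06341261e+00,  2.51743012e-03]), 'force': array([-0.74496742, -0.18044306, -0.20249566]), 'wrist_torque': array([-0.03863342,  0.02141628, -0.06243263]), 'gripper_force': 0.0, 'opening': 0.09293475921412817}
```

View pics/top0.png

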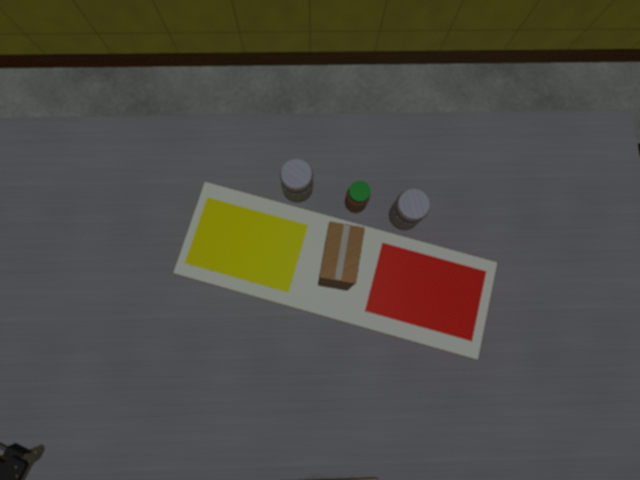

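View pics/side0.png

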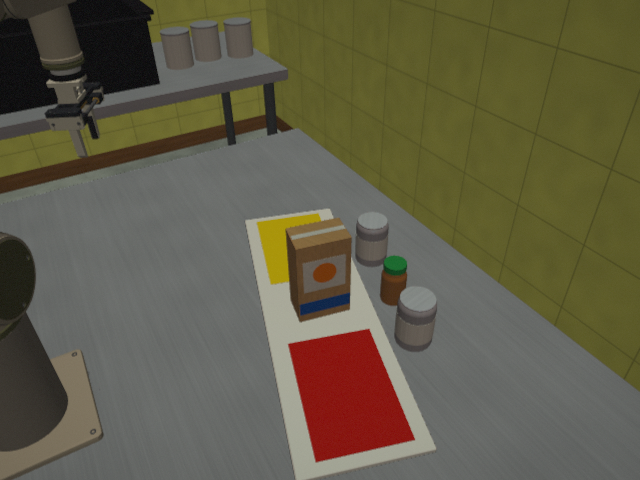

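The top view shows the yellow field at about (247,244), left (+y), and the red field at about (427,291). The carton top is at about (343,250), and the cans and shaker stand along the far edge at about (297,178), (410,207) and (358,195). The side view agrees.

```bash
cat > h.py <<'E'
import cv2,numpy as np
def ray(c,uv,z):
    K,R,t=c["mtx"],c["R"],c["t"]; C=-R.T@t
    d=(np.c_[np.reshape(uv,(-1,2)),np.ones(np.size(uv)//2)]@np.linalg.inv(K).T)@R
    return C+d*((z-C[2])/d[:,2])[:,None]
def cloud(c):
    v,u=np.mgrid[:480,:640]; D=c["depth"].astype(float)
    p=np.stack([u,v,np.ones_like(u)],-1)@np.linalg.inv(c["mtx"]).T*D[...,None]
    return (p-c["t"])@c["R"]
def hsv(c): return cv2.cvtColor(c["color"],cv2.COLOR_RGB2HSV)
def rect(P):
    r=cv2.minAreaRect((P[:,:2]*1000).astype(np.float32)); b=cv2.boxPoints(r)
    e=b[1]-b[0],b[2]-b[1]; e=max(e,key=np.linalg.norm)
    return np.array(r[0])/1000,sorted(r[1]),np.degrees(np.arctan2(e[1],e[0]))%180
def field(c,h0,h1,box=(100,500,150,400)):
    H=hsv(c); m=cv2.inRange(H,(h0,180,90),(h1,255,255)); k=np.zeros_like(m);k[box[2]:box[3],box[0]:box[1]]=1;m*=k
    q=max(cv2.findContours(m,0,2)[0],key=cv2.contourArea)
    return rect(ray(c,q.astype(float),.012))
E
python3 - <<'E'
from h import *
c=dict(np.load("top0.npz")); s=dict(np.load("side0.npz"))
for n,a in(("yel",(22,35)),("red",(0,5))): print(n,field(c,*a))
for n,cam in(("top",c),("side",s)):
    P=cloud(cam); m=(P[...,2]>.193)&(P[...,2]<.212)&(P[...,0]>.3)&(P[...,0]<.7)&(abs(P[...,1])<.25)
    print(n,m.sum(),P[m].mean(0),rect(P[m]))
    if n=="top":
        q=max(cv2.findContours(m.astype(np.uint8),0,2)[0],key=cv2.contourArea); print("ray",rect(ray(cam,q.astype(float),.202)))
    m=(P[...,2]>.08)&(P[...,2]<.125)&(P[...,0]>.3)&(P[...,0]<.8)&(abs(P[...,1])<.35)
    k,L,S,Ce=cv2.connectedComponentsWithStats(m.astype(np.uint8))
    for i in range(1,k):
        if S[i,4]>60: print("obj",S[i,4],P[L==i].mean(0).round(3),P[L==i].min(0).round(3),P[L==i].max(0).round(3))
E
```

```text
yel (array([0.62194586, 0.17578807]), [159.49566650390625, 244.28494262695312], np.float32(73.07077))
red (array([ 0.50365814, -0.23677036]), [159.0150146484375, 244.7078094482422], np.float32(73.17445))
top 2104 [ 0.56652622 -0.03116884  0.20206167] (array([ 0.56797455, -0.03162396]), [70.14424133300781, 110.64811706542969], np.float32(168.61282))
ray (array([ 0.56717126, -0.03128243]), [69.84339904785156, 110.58546447753906], np.float32(168.71173))
obj 906 [0.752 0.056 0.107] [0.72  0.021 0.08 ] [0.792 0.092 0.115]
obj 391 [ 0.717 -0.082  0.099] [ 0.695 -0.106  0.081] [ 0.742 -0.059  0.106]
obj 937 [ 0.681 -0.194  0.107] [ 0.648 -0.231  0.08 ] [ 0.718 -0.161  0.115]
obj 67 [ 0.514 -0.021  0.104] [ 0.507 -0.054  0.081] [0.522 0.013 0.125]
side 1483 [ 0.56263763 -0.03472288  0.20118226] (array([ 0.56562933, -0.02992477]), [74.27108001708984, 110.61652374267578], np.float32(168.93845))
obj 767 [0.748 0.048 0.103] [0.718 0.02  0.08 ] [0.79  0.093 0.114]
obj 414 [ 0.713 -0.085  0.097] [ 0.692 -0.106  0.08 ] [ 0.74  -0.054  0.103]
obj 1047 [ 0.552 -0.057  0.103] [ 0.505 -0.075  0.08 ] [0.614 0.013 0.125]
obj 1224 [ 0.676 -0.203  0.104] [ 0.645 -0.233  0.08 ] [ 0.717 -0.161  0.114]
```

```bash
cat > g.py <<'E'
from plant import robot
from h import *
from scipy.spatial.transform import Rotation as Ro
A=np.radians(73.6); u=np.array([np.cos(A),np.sin(A),0]); v=np.array([u[1],-u[0],0]); Y=np.array([.622,.1758,0.012]); Z=np.array([0,0,1.])
def uv(p): d=np.asarray(p)[:2]-Y[:2]; return (d@u[:2]*1000).round(1),(d@v[:2]*1000).round(1)
def goal_R(th,s):
    z=np.sin(th)*u-np.cos(th)*Z; y=s*v; return Ro.from_matrix(np.c_[np.cross(y,z),y,z])
def now():
    s=robot.read_state(); R=Ro.from_rotvec(s["orientation"]); return s,R,s["tool_pos"]+R.apply([0,0,.186])
def report(tip=None,th=None,s=1):
    S,R,T=now(); print("t",S["t"],"q",S["q"].round(2),"tip uv",uv(T),"z",T[2].round(4),"F",S["force"].round(1))
    if th is not None:
        G=goal_R(th,s); print("turn deg",np.degrees((R.inv()*G).as_rotvec()).round(1))
        # shift of the TCP after turning, in goal axes
        R=G; T=S["tool_pos"]+G.apply([0,0,.186])
    if tip is not None:
        W=Y+tip[0]/1e3*u+tip[1]/1e3*v; W[2]=tip[2]; print("shift mm",(R.inv().apply(W-T)*1000).round(1))
    return S
E
python3 - <<'E'
from g import *
print("can uv",[uv(p) for p in((.755,.055),(.717,-.082),(.684,-.195))],"carton",uv((.567,-.0313)))
for s in(1,-1): report((-330,3,.30),np.radians(35),s)
s=now(); print(s[1].as_matrix().round(2).tolist())
E
```

```text
can uv [(np.float64(-78.3), np.float64(161.7)), (np.float64(-220.5), np.float64(163.9)), (np.float64(-338.2), np.float64(164.2))] carton (np.float64(-214.2), np.float64(5.7))
t 0.1 q [ 1.04  0.13  1.49 -0.    1.52 -0.09] tip uv (np.float64(247.6), np.float64(-451.9)) z 0.2178 F [-0.7 -0.2 -0.2]
turn deg [-24.7  29.   78.1]
shift mm [-532.9  454.8 -432.5]
t 0.1 q [ 1.04  0.13  1.49 -0.    1.52 -0.09] tip uv (np.float64(247.6), np.float64(-451.9)) z 0.2178 F [-0.7 -0.2 -0.2]
turn deg [-30.2 -25.8 -95.7]
shift mm [ 532.9 -454.8 -432.5]
[[-0.9, 0.43, -0.0], [0.43, 0.9, -0.0], [0.0, -0.0, -1.0]]
```

Call:
{"method": "drive_tool", "body": {"moves": [60,0,0,-40,0,0,0,60,0,0,-40,0,0,0,60,0,0,0,-2.25,2.64,7.1,60,0,0,0,-2.25,2.64,7.1,60,0,0,0,-2.25,2.64,7.1,60,0,0,0,-2.25,2.64,7.1,60,0,0,0,-2.25,2.64,7.1,60,0,0,0,-2.25,2.64,7.1]}}

```text
t: 0.9
tool_pos: [0.2588, 0.5413, 0.4841]
orientation: [-1.64, -2.39, -0.417]
force: [-0.8, 0.5, -0.0]
opening: 0.0599
gripper_force: 0.0
```

Call:
{"method": "drive_tool", "body": {"moves": [60,0,0,0,-2.25,2.64,7.1,60,0,0,0,-2.25,2.64,7.1,60,0,0,0,-2.25,2.64,7.1,60,0,0,0,-2.25,2.64,7.1,60,0,0,0,-2.25,2.64,7.1,60,0,0,0,0,0,0]}}

```text
t: 1.5
tool_pos: [0.2583, 0.5411, 0.484]
orientation: [-2.157, -1.611, -0.683]
force: [-0.2, -0.3, -1.0]
opening: 0.06
gripper_force: 0.0
```

```bash
python3 -c "
from g import *
report((-330,3,.32),np.radians(35),1)"
```

```text
t 1.5 q [ 0.99 -0.18  1.72  0.2   1.03  1.22] tip uv (np.float64(354.8), np.float64(-452.0)) z 0.3319 F [-0.2 -0.3 -1. ]
turn deg [ 0.  -0.1 -0.1]
shift mm [-567.3  455.  -383. ]
```

Call:
{"method": "drive_tool", "body": {"moves": [60,-33.4,26.8,-22.5,0,0,0,60,-33.4,26.8,-22.5,0,0,0,60,-33.4,26.8,-22.5,0,0,0,60,-33.4,26.8,-22.5,0,0,0,60,-33.4,26.8,-22.5,0,0,0,60,-33.4,26.8,-22.5,0,0,0,60,-33.4,26.8,-22.5,0,0,0,60,-33.4,26.8,-22.5,0,0,0]}}

```text
t: 2.3
tool_pos: [0.3733, 0.1701, 0.4786]
orientation: [-2.15, -1.62, -0.684]
force: [1.4, 1.0, -0.4]
opening: 0.06
gripper_force: 0.0
```

Call:
{"method": "drive_tool", "body": {"moves": [60,-33.4,26.8,-22.5,0,0,0,60,-33.4,26.8,-22.5,0,0,0,60,-33.4,26.8,-22.5,0,0,0,60,-33.4,26.8,-22.5,0,0,0,60,-33.4,26.8,-22.5,0,0,0,60,-33.4,26.8,-22.5,0,0,0,60,-33.4,26.8,-22.5,0,0,0,60,-33.4,26.8,-22.5,0,0,0]}}

```text
t: 3.1
tool_pos: [0.4886, -0.1999, 0.4715]
orientation: [-2.151, -1.618, -0.684]
force: [-0.2, 0.2, 0.4]
opening: 0.0599
gripper_force: 0.0
```

```bash
python3 -c "
from g import *
report((-330,3,.32),np.radians(35),1);report((-285,3,.042),np.radians(35),1)"
```

```text
t 3.1 q [-0.68 -0.01  1.58  0.58  1.8  -0.33] tip uv (np.float64(-290.7), np.float64(-22.1)) z 0.3195 F [-0.2  0.2  0.4]
turn deg [-0.1 -0.2  0.3]
shift mm [-31.1  24.9 -22.9]
t 3.1 q [-0.68 -0.01  1.58  0.58  1.8  -0.33] tip uv (np.float64(-290.7), np.float64(-22.1)) z 0.3195 F [-0.2  0.2  0.4]
turn deg [-0.1 -0.2  0.3]
shift mm [-153.7   24.9  230.6]
```

Call:
{"method": "drive_tool", "body": {"moves": [60,-31.1,24.9,-22.9,0,0,0,60,-22.5,0,40.8,0,0,0,60,-22.5,0,40.8,0,0,0,60,-22.5,0,40.8,0,0,0,60,-22.5,0,40.8,0,0,0,60,-22.5,0,40.8,0,0,0,60,-22.5,0,40.8,0,0,0,60,0,0,0,0,0,0]}}

```text
t: 3.9
tool_pos: [0.5071, -0.2097, 0.1875]
orientation: [-2.146, -1.608, -0.676]
force: [-1.1, 1.1, -0.1]
opening: 0.0602
gripper_force: 0.0
```

```bash
python3 -c "
from g import *
report((-260,0,.042),np.radians(35),1)
c=robot.read_camera('side');cv2.imwrite('pics/s1.png',c['color'][:,:,::-1])"
```

```text
t 3.9 q [-0.67  0.33  1.75  0.57  1.37 -0.6 ] tip uv (np.float64(-294.4), np.float64(-3.5)) z 0.036 F [-1.1  1.1 -0.1]
turn deg [-0.7 -0.5 -0.1]
shift mm [33.1  1.4 14.8]
```

View pics/s1.png

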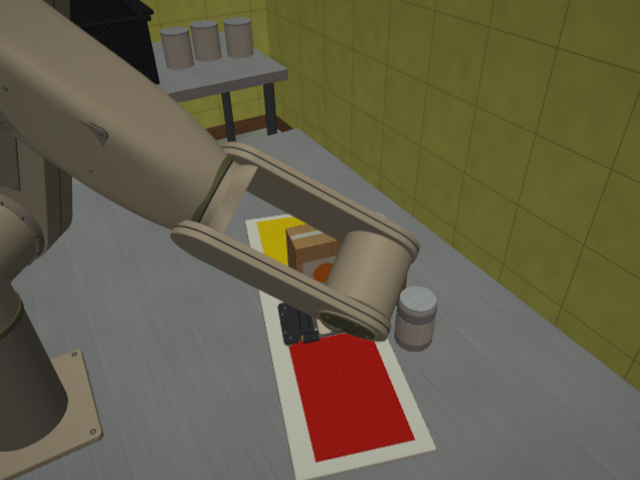

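The arm is in front of the carton, with the gripper (about 300,320) behind the carton's near side and clear of the can at (417,318). Starting the slow push.

Call:
{"method": "drive_tool", "body": {"moves": [60,11,1.5,5,0,0,0,60,11,1.5,5,0,0,0,60,4.1,0,2.9,0,0,0,60,4.1,0,2.9,0,0,0,60,4.1,0,2.9,0,0,0,60,4.1,0,2.9,0,0,0,60,4.1,0,2.9,0,0,0,60,4.1,0,2.9,0,0,0]}}

```text
t: 4.75
tool_pos: [0.5283, -0.1615, 0.1991]
orientation: [-2.157, -1.613, -0.683]
force: [-1.7, -3.5, 3.6]
opening: 0.0604
gripper_force: 1.9
```

Call:
{"method": "drive_tool", "body": {"moves": [60,4.1,0,2.9,0,0,0,60,4.1,0,2.9,0,0,0,60,4.1,0,2.9,0,0,0,60,4.1,0,2.9,0,0,0,60,4.1,0,2.9,0,0,0,60,4.1,0,2.9,0,0,0,60,4.1,0,2.9,0,0,0,60,0,0,0,0,0,0]}}

```text
t: 5.55
tool_pos: [0.5382, -0.1269, 0.1987]
orientation: [-2.155, -1.614, -0.683]
force: [-0.4, 0.1, 0.8]
opening: 0.0597
gripper_force: 0.2
```

```bash
cat >> g.py <<'E'
def carton(pic=None,lo=.19,hi=.212):
    c=robot.read_camera("top")
    if pic: cv2.imwrite(pic,c["color"][:,:,::-1])
    P=cloud(c); H=hsv(c); d=P-Y
    m=(P[...,2]>lo)&(P[...,2]<hi)&(abs(d@u+.05)<.28)&(abs(d@v)<.1)
    k,L,S,_=cv2.connectedComponentsWithStats(m.astype(np.uint8))
    for i in range(1,k):
        if S[i,4]>150:
            p=P[L==i]; r=rect(p); q=(p-Y); print(S[i,4],"z",np.median(p[:,2]).round(4),"uv",uv(r[0]),np.round(r[1],1),"ang-board",(r[2]-73.6).round(1),"u",(q@u).min().round(4),(q@u).max().round(4),"v",(q@v).min().round(4),(q@v).max().round(4))
E
python3 -c "
from g import *
report((-170,0,.042),np.radians(35),1);carton('pics/t2.png')"
```

```text
t 5.55 q [-0.52  0.27  1.8   0.62  1.3  -0.48] tip uv (np.float64(-206.9), np.float64(5.0)) z 0.0467 F [-0.4  0.1  0.8]
turn deg [-0.  -0.2  0. ]
shift mm [28.1 -5.1 25. ]
2099 z 0.202 uv (np.float64(-166.5), np.float64(9.0)) [ 70.  110.7] ang-board 90.0 u -0.2015 -0.1314 v -0.0463 0.0643
312 z 0.2058 uv (np.float64(-289.0), np.float64(-0.3)) [37.3 73.9] ang-board 100.4 u -0.3137 -0.2746 v -0.0355 0.039
```

View pics/t2.png

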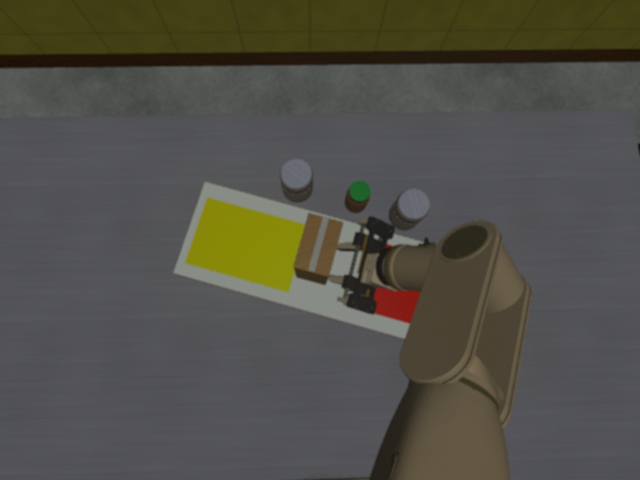

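The carton is upright and square to the board at about (319,248), in contact with the fingers, with its foot just short of the yellow edge at about (300,255). I'll push about 41 mm further.

Call:
{"method": "drive_tool", "body": {"moves": [60,4.2,-0.6,3,0,0,0,60,4.2,-0.6,3,0,0,0,60,4.2,-0.6,3,0,0,0,60,4.2,-0.6,3,0,0,0,60,4.2,-0.6,3,0,0,0,60,4.2,-0.6,3,0,0,0,60,4.2,-0.6,3,0,0,0,60,4.2,-0.6,3,0,0,0]}}

```text
t: 6.4
tool_pos: [0.5452, -0.0864, 0.1986]
orientation: [-2.156, -1.614, -0.683]
force: [-1.0, -3.6, 0.0]
opening: 0.06
gripper_force: 1.4
```

Call:
{"method": "drive_tool", "body": {"moves": [60,0,0,0,0,0,0]}}

```text
t: 6.5
tool_pos: [0.5452, -0.086, 0.1986]
orientation: [-2.155, -1.614, -0.683]
force: [-0.5, 0.1, 0.2]
opening: 0.06
gripper_force: 0.1
```

```bash
python3 -c "
from g import *
report((-200,5,.19),np.radians(35),1);carton()"
```

```text
t 6.5 q [-0.45  0.25  1.82  0.64  1.25 -0.43] tip uv (np.float64(-165.7), np.float64(0.1)) z 0.0465 F [-0.5  0.1  0.2]
turn deg [-0.  -0.2  0.1]
shift mm [  54.7    4.7 -137.2]
2100 z 0.202 uv (np.float64(-125.1), np.float64(4.6)) [ 70.2 110.4] ang-board 89.8 u -0.1603 -0.09 v -0.0508 0.0597
302 z 0.2058 uv (np.float64(-247.5), np.float64(-5.3)) [37.3 73.8] ang-board 100.1 u -0.272 -0.2332 v -0.0403 0.0339
```

Call:
{"method": "drive_tool", "body": {"moves": [60,-14.4,0,-10,0,0,0,60,-14.4,0,-10,0,0,0,60,26.6,1.5,-38,0,0,0,60,26.6,1.5,-38,0,0,0,60,26.6,1.5,-38,0,0,0,60,0,0,0,0,0,0]}}

```text
t: 7.15
tool_pos: [0.5415, -0.123, 0.3455]
orientation: [-2.159, -1.622, -0.693]
force: [1.4, -1.0, 1.1]
opening: 0.06
gripper_force: 0.0
```

```bash
python3 -c "
from g import *
report((-170,4,.185),np.radians(35),1)"
```

```text
t 7.15 q [-0.51  0.08  1.72  0.6   1.5  -0.32] tip uv (np.float64(-202.4), np.float64(9.0)) z 0.1934 F [ 1.4 -1.   1.1]
turn deg [ 0.6 -0.1  0.4]
shift mm [22.  -3.1 25.4]
```

Call:
{"method": "drive_tool", "body": {"moves": [60,7.3,-1.2,8.5,0,0,0,60,7.3,-1,8.5,0,0,0,60,7.3,-1,8.5,0,0,0,60,4.1,0,2.9,0,0,0,60,4.1,0,2.9,0,0,0,60,4.1,0,2.9,0,0,0,60,4.1,0,2.9,0,0,0,60,4.1,0,2.9,0,0,0]}}

```text
t: 7.95
tool_pos: [0.5529, -0.0656, 0.3294]
orientation: [-2.156, -1.614, -0.684]
force: [0.1, -1.2, 1.2]
opening: 0.0602
gripper_force: 0.5
```

```bash
python3 -c "
from g import *
report();carton('pics/t3.png',.15,.24)
c=robot.read_camera('side');cv2.imwrite('pics/s3.png',c['color'][:,:,::-1])"
```

```text
t 7.95 q [-0.41  0.07  1.75  0.61  1.43 -0.25] tip uv (np.float64(-144.0), np.float64(2.0)) z 0.1773 F [ 0.1 -1.2  1.2]
2694 z 0.2044 uv (np.float64(-120.7), np.float64(4.4)) [109.6 110.6] ang-board 90.2 u -0.1754 -0.0658 v -0.0508 0.0597
```

View pics/s3.png

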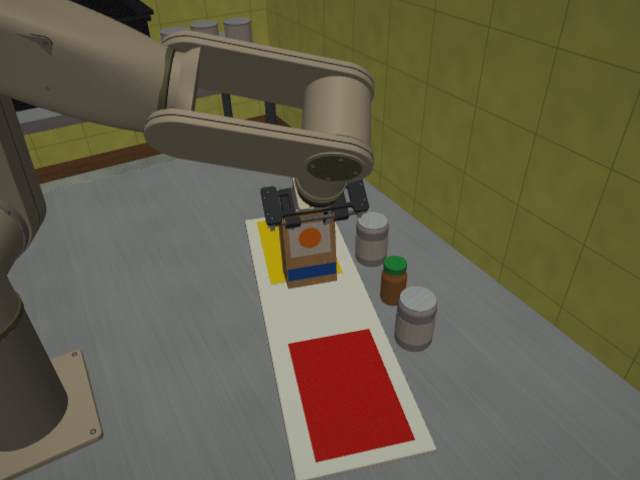

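The carton (about 310,245) is leaning towards the far end on its leading foot edge, with the fingers near its top. Continuing.

Call:
{"method": "drive_tool", "body": {"moves": [60,4.5,0,2.3,0,0,0,60,4.5,0,2.3,0,0,0,60,4.5,0,2.3,0,0,0,60,4.5,0,2.3,0,0,0,60,4.5,0,2.3,0,0,0,60,4.5,0,2.3,0,0,0]}}

```text
t: 8.65
tool_pos: [0.5612, -0.0365, 0.3335]
orientation: [-2.155, -1.614, -0.683]
force: [0.5, 0.1, 0.2]
opening: 0.0602
gripper_force: 0.1
```

```bash
python3 -c "
from g import *
report();carton('pics/t4.png',.13,.24)"
```

```text
t 8.65 q [-0.36  0.07  1.75  0.62  1.41 -0.2 ] tip uv (np.float64(-113.8), np.float64(1.6)) z 0.1814 F [0.5 0.1 0.2]
3022 z 0.2013 uv (np.float64(-88.2), np.float64(4.4)) [110.2 110.8] ang-board 89.5 u -0.1437 -0.0331 v -0.0508 0.0599
```

Call:
{"method": "drive_tool", "body": {"moves": [60,4.5,0,2.3,0,0,0,60,4.5,0,2.3,0,0,0,60,4.5,0,2.3,0,0,0,60,4.5,0,2.3,0,0,0,60,0,0,0,0,0,0,60,0,0,0,0,0,0,60,0,0,0,0,0,0,60,0,0,0,0,0,0]}}

```text
t: 9.5
tool_pos: [0.5667, -0.018, 0.3362]
orientation: [-2.156, -1.613, -0.683]
force: [-0.3, -0.9, 0.6]
opening: 0.0599
gripper_force: 0.0
```

```bash
python3 -c "
from g import *
report();carton('pics/t5.png',.03,.24)"
```

```text
t 9.5 q [-0.32  0.07  1.75  0.62  1.39 -0.17] tip uv (np.float64(-94.5), np.float64(1.7)) z 0.1842 F [-0.3 -0.9  0.6]
4750 z 0.0819 uv (np.float64(-9.7), np.float64(4.7)) [110.7 227.1] ang-board -0.0 u -0.1232 0.1038 v -0.0507 0.06
```

View pics/t5.png

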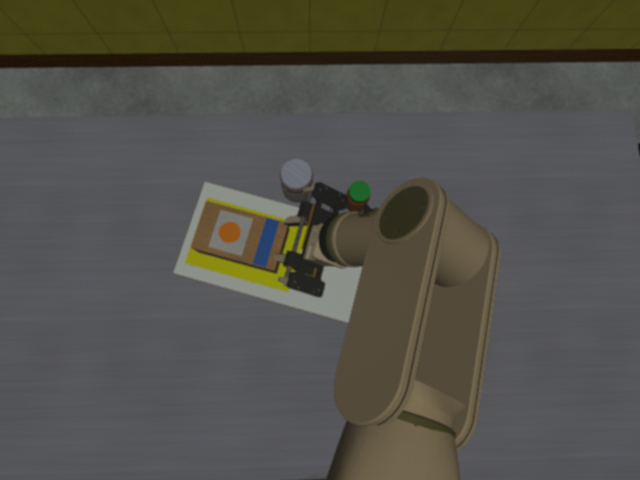

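The carton lies flat at about (242,236) with yellow showing around it, its far end at u = +104 mm against the field limit of 125. I'll back the arm off.

Call:
{"method": "drive_tool", "body": {"moves": [60,-10,0,-30,0,0,0,60,0,0,-40,0,0,0,60,0,0,-40,0,0,0,60,0,0,0,0,0,0,60,0,0,0,0,0,0,60,0,0,0,0,0,0]}}

```text
t: 10.15
tool_pos: [0.5464, -0.0861, 0.4192]
orientation: [-2.155, -1.612, -0.681]
force: [-0.2, 0.2, -0.1]
opening: 0.0601
gripper_force: 0.0
```

```bash
python3 -c "
from g import *
report();carton(None,.06,.1);print(robot.close_job())"
```

```text
t 10.15 q [-0.45  0.01  1.66  0.6   1.59 -0.19] tip uv (np.float64(-165.5), np.float64(1.1)) z 0.2671 F [-0.2  0.2 -0.1]
4407 z 0.0819 uv (np.float64(7.7), np.float64(4.8)) [110.8 190.7] ang-board -0.1 u -0.0877 0.103 v -0.0507 0.0602
the job is handed in; nothing more can be done
None
```

The carton was slid upright into the yellow field, then tipped over; it lies on its broad side wholly inside with at least 20 mm to spare all round, and the job was handed in at about 10 s with the arm clear.

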